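# Tighten the grinder's burr nut with the long socket key

### The arm

A 6-joint arm with a two-finger parallel gripper is mounted at the origin on a cart in front of the work surface, level with it; the furniture and walls round the work are solid. World frame = base frame: x ahead of the robot, y to its left, z up, the work surface at z = 0. Lengths are in m, angles in degrees, forces in N, time in s.
With the tool pointing down it reaches from about 0.3 to 0.75 m from the base axis. Payload 8.5 kg.
Tool frame: the origin (TCP) lies at the very end of the fingers, on their centre line; the grasp point (between the pads) lies 19 mm behind it (env.grip_depth is the z of the grasp point in the tool frame, in m); z points along the fingers, y is the direction in which the jaws open and shut (so a half turn about z gives the same grasp; the last joint's range is limited). The gripper opens to 85 mm and grips with 20 to 120 N. Pads are 22 mm wide; open, the fingers measure 114 mm over their backs; the gripper's body (76 mm by 85 mm) begins 54 mm behind the grasp point. The pads swing forward as they close: fully open they stand 13 mm farther back than shut.
Start: joints at [-79.601, 21.807, 74.336, -0, 83.858, -12.336], TCP at [0.213, -0.507, 0.208] pointing down, gripper open.
Joint ranges: [-178.18, 178.18], [-50.72, 133.34], [12.68, 142.11], [-81.47, 261.47], [9.98, 163.14], [-165.26, 165.26]. Speed limits (degrees/s): [136.94, 136.94, 180, 180, 180, 180].

### API

Orientations are given as a 3x3 rotation matrix whose columns are the frame's x, y, z axes.
In Python, from rig import env gives the robot as it stands.
- The arm moves only by the tool apply_moves, never from a script. Its argument "plan" is a list of rows, each an object of numbers: "tx", "ty", "tz": the shift along the world's x, y, z in mm; "rx", "ry", "rz": the turn, a rotation vector about the world's x, y, z in rad; "jaw": the opening, from -1 (shut) to 1 (fully open). A call has 1 to 12 rows; each row is the pose to reach, as a shift and turn from the pose measured when the call began; what a row does not reach only later rows make up. A row lasts 1/10 s, in which the tool goes at most 50 mm and 8.59 degrees, less where a joint would pass 70% of its speed; a pose out of reach is approached as far as the arm can. A call with a gripper value outside its range is refused whole. The fingers move at their own pace and stop on an object; "grip_force" is the grip in N (left out, the last holds). Time passes only in rows, so rows that repeat a pose let the fingers close. It gives the time, the measured TCP pose, the force and the opening at its end, in the units of the state.
- env.observe(): the state, without advancing time (a new reading comes with each control period).
- env.get_image(name): name is "scene" or "top" or "wrist"; returns a dict with "image" (400x640x3 uint8, red, green, blue), "intrinsics" (3x3 intrinsics, pixels), "world_from_camera" (4x4, takes a point from camera to world coordinates). Camera axes: x right, y up, looking along -z (the intrinsics and any distortion apply to the point x, -y, -z); pixel columns grow to the right and rows downward; lengths in m; the calibration is good to about 2 mm. A picture is of the moment at which its call begins. There is no depth.
- env.close_job(): hands the job in, once; it reports no verdict.
The state is a dict: "time_s": time; "q": joint angles; "qvel": joint speeds; "joint_efforts": joint torques, N m; "position": TCP position; "tool_rot": TCP orientation; "ft_force": force on the tool from outside, world axes, zero at the start; "wrist_torque": the same for the moment, N m; "grip_width": finger opening in m.
Only numpy, scipy, OpenCV 4.12 (cv2) and the standard library are available. Lean on these libraries where they do the work, as an engineer would, in place of code of your own. Each camera call takes 0.05 s, during which the arm holds its last target.

### The job

The coffee grinder has been cleaned and its long socket key is still standing on the nut at the bottom of the deep throat. Turn the key clockwise, seen from above, about a sixth of a turn until the nut comes up tight against its stop; then lift the key out and lower it, socket first, into the blue beaker (not the coffee mug), without dropping it in or tipping the beaker, and let go.

Things in the scene. Friction and masses are not known exactly. Their poses are not given: they have to be found in the camera images.
- key: Loose steel key, 175 mm long, 220 g: socket at the foot (26 mm square outside, 37 across corners, 30 high, its square mouth 18 wide), shaft 14 mm thick, flat orange grip on top: 50 mm wide along the key's x, 16 thick along y, 42 high, its centre 154 mm above the origin. Origin: centre of the socket's underside; z up the shaft. Starts upright, seated on the nut in the grinder.
- grinder: Dark green round coffee grinder without hopper, fixed to the worktop: 132 mm wide, 125 mm high, with a spout and switch on its -x side reaching 79 mm from the axis. Origin: centre of its underside. On its vertical axis a bore 48 mm wide, open at the top, floor 30 mm above the worktop; nut and key stand on the same axis.
- burr_nut (a joint): Angle of the square brass nut (16 mm across, 15 high) on the bore's floor. Starts at 0, grows clockwise seen from above, hard stop (tight) at 1.047 rad (60 degrees). Stiff, 0.15 N m; stays where it is left. The socket has some 8 degrees of play on it each way, so the key itself must turn about 65 to 70 degrees.
- beaker: Loose plain blue ceramic beaker (round, no handle), 350 g: 80 mm wide and 85 mm high, open at the top, 72 mm wide inside, inner floor 6 mm above its underside. Origin: centre of its underside, z up. The key fits in with room to spare and leans against the rim when let go. (An orange mug and a clear glass also stand about; the key does not belong in those.)
Not all that is in view belongs to the job. There is more than one size of the key; the one meant has the size given above.

How it is judged:
By the outcome, as a careful person would: the job done as asked, in the order asked, and still so for the second after the job is handed in, with the robot touching nothing.
It also fails if it takes over 56 s, if anything falls off the work surface, if the arm or the gripper's body presses on something with over 40 N, if the wrist force passes 120 N, or if a joint passes its speed limit or range.

## Working session

There is one attempt and no reset: what is moved stays moved. The work goes in short steps, Python scripts to look and compute and a tool call to move; the robot and the scene stay as the last step left them, time stands still between calls to the robot, and variables do not carry over. Pictures are saved under pics/ and viewed, and the job is handed in when it is done.

Besides the shell and the picture viewer there is one more tool, called after ">>>" as name(argument=value, ...), one argument or row to a line, values as JSON. apply_moves: Moves the arm, as the interface text tells. Its arguments: {"type":"object","properties":{"plan":{"type":"array","items":{"type":"object","properties":{"tx":{"type":"number"},"ty":{"type":"number"},"tz":{"type":"number"},"rx":{"type":"number"},"ry":{"type":"number"},"rz":{"type":"number"},"jaw":{"type":"number"}}}},"grip_force":{"type":"number"}},"required":["plan"]}

```bash
ls; mkdir -p pics
python3 - <<'E'
from rig import env
import cv2
print(env.observe(), env.grip_depth)
for n in ["scene","top","wrist"]:
    d=env.get_image(n); cv2.imwrite(f"pics/a_{n}.png",d["image"][:,:,::-1]); print(n,d["intrinsics"],d["world_from_camera"],[k for k in d])
E
```

```text
pics
{'time_s': 0.0, 'q': array([-7.96006178e+01,  2.18389301e+01,  7.43870982e+01, -9.64331047e-05,
        8.38569817e+01, -1.23371761e+01]), 'qvel': array([-0.02608683, -0.03983276, -0.0129043 ,  0.01201409,  0.00083355,
        0.11880893]), 'joint_efforts': array([-2.35459906e-03, -4.48464310e+01, -2.31276137e+01, -4.10436260e-04,
        4.81230862e-03, -2.49105091e-05]), 'position': array([ 0.21249427, -0.50692439,  0.20761731]), 'tool_rot': array([[ 9.22291640e-01,  3.86494582e-01, -2.63166150e-04],
       [ 3.86494549e-01, -9.22290591e-01,  1.42469613e-03],
       [ 3.07921672e-04, -1.41569761e-03, -9.99998950e-01]]), 'ft_force': array([-0.05215226,  0.25465147,  0.57652912]), 'wrist_torque': array([-0.02105212,  0.04052616, -0.03219238]), 'grip_width': 0.08534058597511471} -0.0187
scene [[455.13028327   0.         314.91239417]
 [  0.         455.13028327 194.99311821]
 [  0.           0.           1.        ]] [[-0.78555013  0.26988198 -0.55684353 -0.10759103]
 [-0.61858674 -0.318978    0.71805535  0.85819581]
 [ 0.01616936  0.90852449  0.41751862  0.50514287]
 [ 0.       
[... 212 characters left out ...]
 ]] [[ 0.01276701  0.98615871 -0.16531182  0.30722985]
 [-0.9999027   0.01352032  0.00343241  0.08135605]
 [ 0.00561997  0.16525191  0.98623538  1.44683317]
 [ 0.          0.          0.          1.        ]] ['image', 'intrinsics', 'world_from_camera']
wrist [[313.60585693   0.         319.0240043 ]
 [  0.         313.60585693 197.60445895]
 [  0.           0.           1.        ]] [[ 3.87485471e-01  8.87957742e-01  2.47762099e-01  2.74646418e-01]
 [-9.21875702e-01  3.73359327e-01  1.03672576e-01 -4.81185345e-01]
 [-4.47424678e-04 -2.68577476e-01  9.63257982e-01  3.73217725e-01]
 [ 0.00000000e+00  0.00000000e+00  0.00000000e+00  1.00000000e+00]] ['image', 'intrinsics', 'world_from_camera']
```

View pics/a_scene.png

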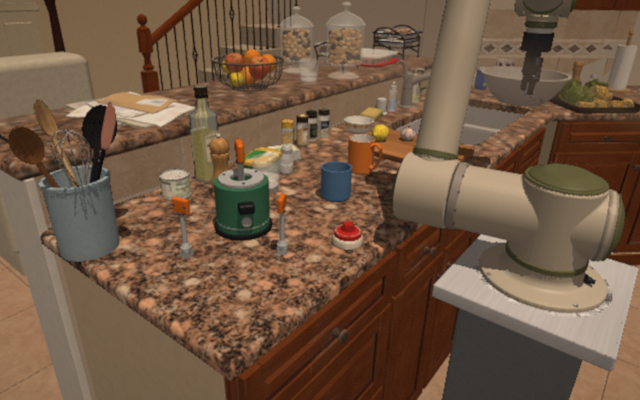

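View pics/a_top.png

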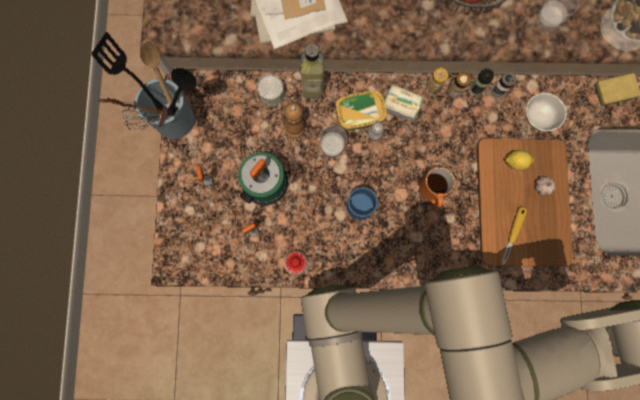

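View pics/a_wrist.png

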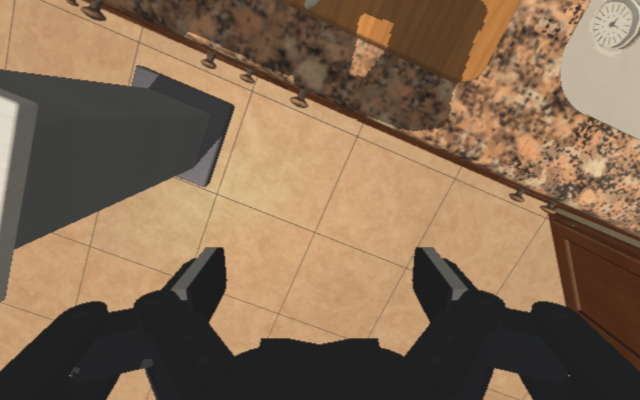

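Three orange-gripped keys show: top (258,168), in the grinder; (200,173) and (250,229), standing free on the worktop. Only the first stands in the grinder's throat. I'll enlarge it to confirm.

```bash
cat > h.py <<'E'
import numpy as np, cv2
def unproj(d,u,v,z):
    K=d["intrinsics"];T=d["world_from_camera"]
    r=np.array([(u-K[0,2])/K[0,0],-(v-K[1,2])/K[1,1],-1.0]); w=T[:3,:3]@r
    return T[:3,3]+w*(z-T[2,3])/w[2]
def proj(d,p):
    K=d["intrinsics"];T=d["world_from_camera"]
    c=T[:3,:3].T@(np.array(p)-T[:3,3]); return np.array([K[0,2]+K[0,0]*c[0]/-c[2],K[1,2]-K[1,1]*c[1]/-c[2]])
E
python3 - <<'E'
import cv2,numpy as np
t=cv2.imread("pics/a_top.png");s=cv2.imread("pics/a_scene.png")
a=cv2.resize(t[140:240,190:290],None,fx=4,fy=4,interpolation=cv2.INTER_CUBIC)
b=cv2.resize(s[130:260,170:300],(400,400),interpolation=cv2.INTER_CUBIC)
cv2.imwrite("pics/b.png",np.hstack([a,b]))
E
```

```text
(no output)
```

View pics/b.png

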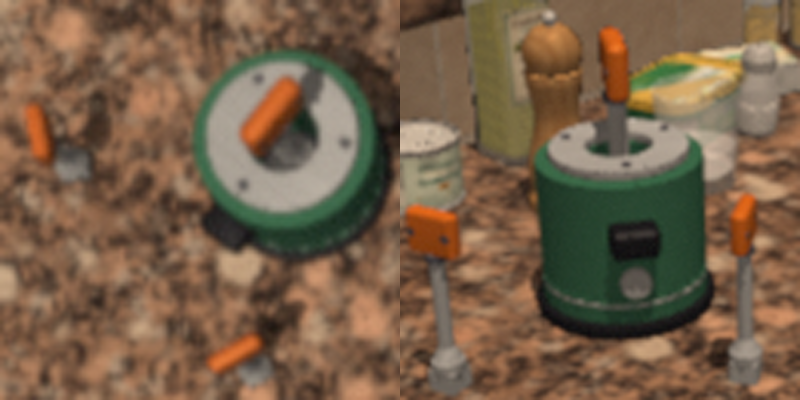

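```bash
cat > fit.py <<'E'
from rig import env
import cv2,numpy as np
from h import *
from scipy.optimize import minimize
def mask(img,roi):
    hsv=cv2.cvtColor(img,cv2.COLOR_RGB2HSV); m=((hsv[...,0]<16)&(hsv[...,1]>170)&(hsv[...,2]>110)).astype(np.uint8)
    o=np.zeros_like(m); x0,y0,x1,y1=roi; o[y0:y1,x0:x1]=m[y0:y1,x0:x1]; return o
def ren(d,P,roi,S=6):
    x0,y0,x1,y1=roi
    q=np.array([proj(d,p) for p in P]); q=((q+0.5-[x0,y0])*S)
    h=cv2.convexHull(q.astype(np.float32)); o=np.zeros(((y1-y0)*S,(x1-x0)*S),np.uint8)
    cv2.fillConvexPoly(o,np.round(h*16).astype(np.int32),1,shift=4); return o
if __name__=="__main__":
    D={n:env.get_image(n) for n in ["top","scene"]}
    R={"top":(235,145,285,190),"scene":(228,130,255,170)}
    M={}
    for n in D:
        m=mask(D[n]["image"],R[n]); ys,xs=np.nonzero(m); print(n,m.sum(),xs.min(),xs.max(),ys.min(),ys.max(),xs.mean(),ys.mean())
        x0,y0,x1,y1=R[n]; M[n]=cv2.resize(m[y0:y1,x0:x1],None,fx=6,fy=6,interpolation=cv2.INTER_NEAREST)
        if n=="top": c=unproj(D[n],xs.mean(),ys.mean(),.195)
    print(c)
    def cost(p,views):
        x,y,yaw,z=p[0]/1e3,p[1]/1e3,np.radians(p[2]),p[3]/1e3
        P=[[x+a*np.cos(yaw)-b*np.sin(yaw),y+a*np.sin(yaw)+b*np.cos(yaw),z+h] for a in(-.025,.025) for b in(-.008,.008) for h in(-.021,.021)]
        f=0
        for n in views:
            r=ren(D[n],P,R[n]); f+=1-(r&M[n]).sum()/(r|M[n]).sum()
        return f
    for v in (["top"],["top","scene"],["scene"]):
        best=None
        for yaw in range(-90,90,20):
            s=np.array([c[0]*1e3,c[1]*1e3,yaw,184.])
            sim=np.vstack([s]+[s+e for e in np.diag([8,8,15,5.])])
            if v!=["top","scene"]: f=lambda p:cost([*p[:3],184],v)
            else: f=lambda p:cost(p,v)
            r=minimize(f,s,method="Nelder-Mead",options=dict(initial_simplex=sim,xatol=.05,fatol=1e-4))
            if best is None or r.fun<best.fun: best=r
        print(v,best.x,best.fun)
    # beaker & grinder
    img=D["top"]["image"]; hsv=cv2.cvtColor(img,cv2.COLOR_RGB2HSV)
    for n in D:
        hsv=cv2.cvtColor(D[n]["image"],cv2.COLOR_RGB2HSV)
        m=((hsv[...,0]>98)&(hsv[...,0]<125)&(hsv[...,1]>110)).astype(np.uint8)
        nl,l,st,ce=cv2.connectedComponentsWithStats(m)
        for i in range(1,nl):
            if st[i,4]>200: print(n,"blue",st[i],ce[i])
E
python3 fit.py
python3 - <<'E'
import cv2,numpy as np
t=cv2.imread("pics/a_top.png")
a=cv2.resize(t[140:220,230:310],None,fx=5,fy=5,interpolation=cv2.INTER_CUBIC)
b=cv2.resize(t[165:245,325:405],None,fx=5,fy=5,interpolation=cv2.INTER_CUBIC)
cv2.imwrite("pics/c.png",np.hstack([a,b]))
E
```

```text
top 103 251 264 160 176 257.28155339805824 167.5242718446602
scene 156 235 244 139 162 239.64743589743588 149.8846153846154
[0.58465526 0.22943356 0.195     ]
['top'] [588.85947902 229.95388599 -22.51818194 190.76760508] 0.5086789452762688
['top', 'scene'] [588.0891154  227.59252412 -41.7334151  180.8831706 ] 0.7977801256565451
['scene'] [590.57962797 225.31746537 -41.788486   187.09845877] 0.2762897479878612
```

View pics/c.png

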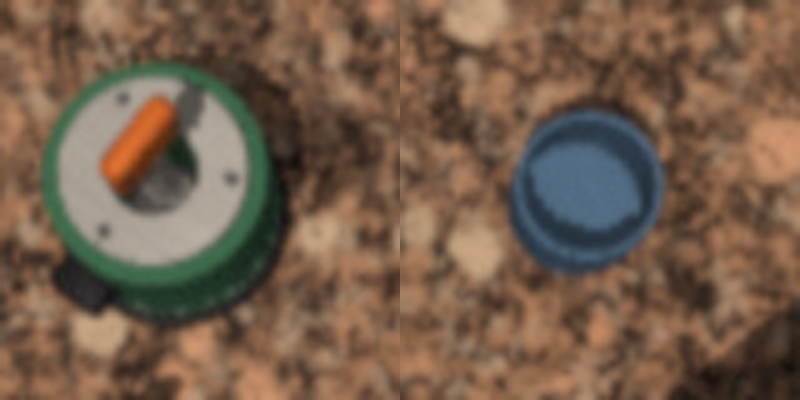

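```bash
sed -i 's/<16)&(hsv\[...,1\]>170)&(hsv\[...,2\]>110)/<14)\&(hsv[...,1]>150)\&(hsv[...,2]>70)/' fit.py; python3 fit.py
python3 - <<'E'
from rig import env
from h import *
d=env.get_image("top"); img=d["image"].astype(int)
hsv=cv2.cvtColor(d["image"],cv2.COLOR_RGB2HSV)
print(hsv[202,360],hsv[168,258],hsv[200,241+30])
print("ringcrop",unproj(d,261-.5,174.5-.5,.125), "beaker rim",unproj(d,363.8-.5,201-.5,.085))
m=((hsv[...,0]>95)&(hsv[...,0]<125)&(hsv[...,1]>70)).astype(np.uint8); m[:170]=0;m[235:]=0;m[:,:335]=0;m[:,390:]=0
ys,xs=np.nonzero(m);print(m.sum(),xs.min(),xs.max(),ys.min(),ys.max())
def circ(c,r,z): return np.array([proj(d,[c[0]+r*np.cos(t),c[1]+r*np.sin(t),z]) for t in np.linspace(0,6.28,60)])
from scipy.optimize import minimize
def sil(c,r,h):
    q=np.vstack([circ(c,r,0),circ(c,r,h)]); o=np.zeros((400*4,640*4),np.uint8)
    cv2.fillConvexPoly(o,cv2.convexHull(np.round((q+.5)*4).astype(np.int32)),1); return o
M=cv2.resize(m,None,fx=4,fy=4,interpolation=cv2.INTER_NEAREST)
f=lambda p:1-(sil(p/1e3,.04,.085)&M).sum()/(sil(p/1e3,.04,.085)|M).sum()
c=unproj(d,363.3,200.5,.085)[:2]*1e3
r=minimize(f,c,method="Nelder-Mead",options=dict(initial_simplex=[c,c+[6,0],c+[0,6]]));print(r.x,r.fun)
g=((hsv[...,0]>60)&(hsv[...,0]<95)&(hsv[...,1]>80)).astype(np.uint8); g[:140]=0;g[215:]=0;g[:,:225]=0;g[:,300:]=0
g=cv2.morphologyEx(g,cv2.MORPH_OPEN,np.ones((2,2)))
# overlay
big=cv2.resize(d["image"][130:250,215:415,::-1],None,fx=4,fy=4,interpolation=cv2.INTER_CUBIC)
G=unproj(d,260.5,174,.125)[:2]
def dr(q,col): cv2.polylines(big,[np.round((q+.5-[215,130])*4).astype(np.int32)],True,col,1)
dr(circ(G,.066,.125),(255,255,255)); dr(circ(G,.024,.125),(255,255,0)); dr(circ(r.x/1e3,.04,.085),(0,255,255)); dr(circ(r.x/1e3,.04,0),(0,255,0))
cv2.imwrite("pics/d.png",big)
E
```

```text
top 145 251 264 160 178 257.6137931034483 168.53103448275863
scene 189 235 243 138 162 239.1957671957672 150.1058201058201
[0.58211692 0.22852901 0.195     ]
['top'] [584.21911626 230.00952054 151.64222887 158.53506421] 0.31636268206272145
['top', 'scene'] [585.68343933 230.87443525 -40.60573525 183.45214637] 0.4899183385577518
['scene'] [590.69251332 226.37270748 -40.66003905 178.03404619] 0.1600455465587044
[105  96 133] [ 11 201 195] [65 72 71]
ringcrop [0.58299795 0.22876038 0.125     ] beaker rim [ 0.52297544 -0.04323025  0.085     ]
710 347 376 187 218
[523.32699797 -41.03884086] 0.1418643299592084
```

View pics/d.png

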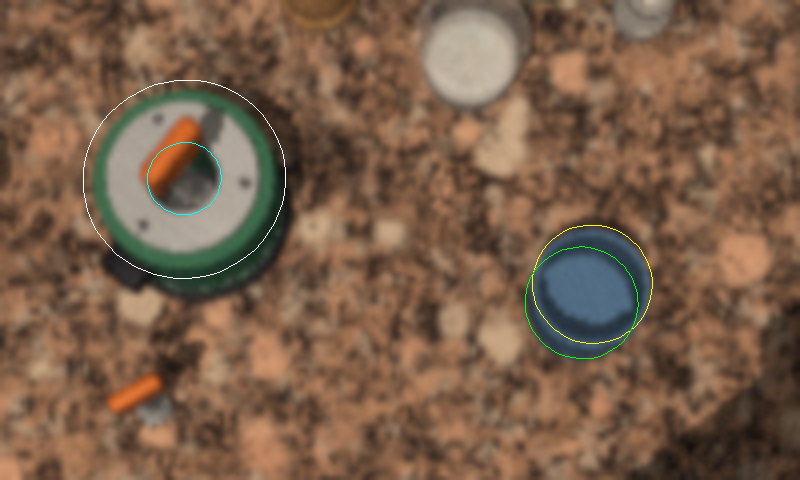

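The enlarged crops show the key in the bore at top (258,168). The others stand free at (200,173) and (250,229). The beaker is at (362,203) and has no handle; the mug is at (438,187). Fits give the grinder at about (0.583, 0.229) and the beaker at about (0.523, -0.042), both within reach. I'll move above the grinder to refine these with the wrist camera.

>>> apply_moves(
  plan=[
    {"tz":50},
    {"tz":100,"tx":10,"ty":20,"rz":0.1},
    {"tz":122,"tx":30,"ty":55,"rz":0.2},
    {"tz":122,"tx":52,"ty":97,"rz":0.32},
    {"tz":122,"tx":74,"ty":139,"rz":0.44},
    {"tz":122,"tx":96,"ty":181,"rz":0.56},
    {"tz":122,"tx":118,"ty":223,"rz":0.68},
    {"tz":122,"tx":140,"ty":265,"rz":0.8},
    {"tz":122,"tx":162,"ty":307,"rz":0.92},
    {"tz":122,"tx":184,"ty":349,"rz":1.04},
    {"tz":122,"tx":206,"ty":391,"rz":1.16},
    {"tz":122,"tx":220,"ty":430,"rz":1.28},
  ],
)

```text
validation failed for argument at $.pl...
```

>>> apply_moves(
  plan=[
    {"tx":0,"ty":0,"tz":50,"rx":0,"ry":0,"rz":0,"jaw":1},
    {"tx":10,"ty":20,"tz":100,"rx":0,"ry":0,"rz":0.1,"jaw":1},
    {"tx":30,"ty":55,"tz":122,"rx":0,"ry":0,"rz":0.2,"jaw":1},
    {"tx":52,"ty":97,"tz":122,"rx":0,"ry":0,"rz":0.32,"jaw":1},
    {"tx":74,"ty":139,"tz":122,"rx":0,"ry":0,"rz":0.44,"jaw":1},
    {"tx":96,"ty":181,"tz":122,"rx":0,"ry":0,"rz":0.56,"jaw":1},
    {"tx":118,"ty":223,"tz":122,"rx":0,"ry":0,"rz":0.68,"jaw":1},
    {"tx":140,"ty":265,"tz":122,"rx":0,"ry":0,"rz":0.8,"jaw":1},
    {"tx":162,"ty":307,"tz":122,"rx":0,"ry":0,"rz":0.92,"jaw":1},
    {"tx":184,"ty":349,"tz":122,"rx":0,"ry":0,"rz":1.04,"jaw":1},
    {"tx":206,"ty":391,"tz":122,"rx":0,"ry":0,"rz":1.16,"jaw":1},
    {"tx":220,"ty":430,"tz":122,"rx":0,"ry":0,"rz":1.28,"jaw":1},
  ],
)

```text
time_s: 1.6
position: [0.4333, -0.0751, 0.3301]
tool_rot: [[-0.111, 0.994, 0.0], [0.994, 0.111, 0.0], [-0.0, 0.0, -1.0]]
ft_force: [-0.9, -0.4, -0.6]
grip_width: 0.0853
```

>>> apply_moves(
  plan=[
    {"tx":20,"ty":40,"tz":0,"rx":0,"ry":0,"rz":0.1,"jaw":1},
    {"tx":40,"ty":82,"tz":0,"rx":0,"ry":0,"rz":0.2,"jaw":1},
    {"tx":61,"ty":124,"tz":0,"rx":0,"ry":0,"rz":0.3,"jaw":1},
    {"tx":82,"ty":166,"tz":0,"rx":0,"ry":0,"rz":0.4,"jaw":1},
    {"tx":103,"ty":208,"tz":0,"rx":0,"ry":0,"rz":0.5,"jaw":1},
    {"tx":124,"ty":250,"tz":0,"rx":0,"ry":0,"rz":0.6,"jaw":1},
    {"tx":142,"ty":286,"tz":0,"rx":0,"ry":0,"rz":0.68,"jaw":1},
    {"tx":150,"ty":304,"tz":0,"rx":0,"ry":0,"rz":0.726,"jaw":1},
    {"tx":150,"ty":304,"tz":0,"rx":0,"ry":0,"rz":0.726,"jaw":1},
  ],
)

```text
time_s: 2.5
position: [0.5837, 0.2311, 0.3288]
tool_rot: [[-0.745, 0.667, -0.002], [0.667, 0.745, 0.0], [0.001, -0.001, -1.0]]
ft_force: [0.6, 0.3, -0.2]
grip_width: 0.0851
```

Run:
```python
from rig import env
import cv2
d=env.get_image("wrist"); cv2.imwrite("pics/e.png",d["image"][:,:,::-1]); print(d["world_from_camera"]); s=env.observe(); print(s["position"],s["ft_force"],s["q"])
```

```text
[[ 6.65698217e-01 -7.18899256e-01 -2.00074346e-01  5.32317100e-01]
 [ 7.46220450e-01  6.40978650e-01  1.79725932e-01  2.76168445e-01]
 [-9.61454526e-04 -2.68942801e-01  9.63155670e-01  4.94396996e-01]
 [ 0.00000000e+00  0.00000000e+00  0.00000000e+00  1.00000000e+00]]
[0.58335219 0.2296595  0.32932575] [-0.6432027   0.00271512  1.23160156] [ 1.06879602e+01  2.78055462e+01  4.50883826e+01 -2.83164134e-03
  1.07166377e+02 -3.73603048e+01]
```

View pics/e.png

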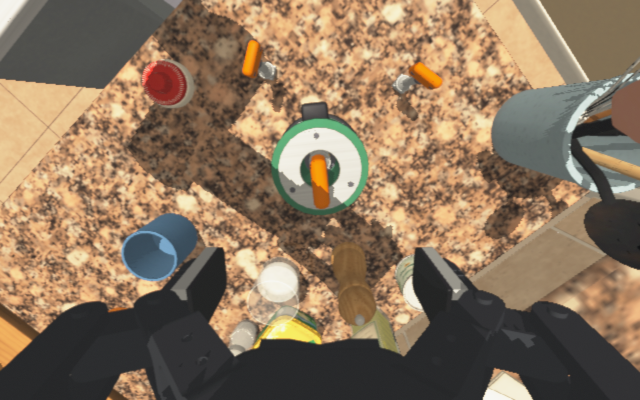

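The wrist view shows the grinder at (320,167) with the upright orange grip at (320,180), its long axis nearly along the image vertical, so the yaw is nearly right. I'll refine the fits in this view.

```bash
cat > fitw.py <<'E'
from rig import env
from h import *
from fit import ren
from scipy.optimize import minimize
import sys
tag=sys.argv[1]; roi=tuple(map(int,sys.argv[2].split(','))); z0=float(sys.argv[3])
d=env.get_image("wrist"); hsv=cv2.cvtColor(d["image"],cv2.COLOR_RGB2HSV)
x0,y0,x1,y1=roi
m=((hsv[...,0]<18)&(hsv[...,1]>150)&(hsv[...,2]>70)).astype(np.uint8)[y0:y1,x0:x1]
M=cv2.resize(m,None,fx=6,fy=6,interpolation=cv2.INTER_NEAREST)
T=env.observe(); p=T["position"]; 
def box(p):
    x,y,yaw=p[0]/1e3,p[1]/1e3,np.radians(p[2])
    return [[x+a*np.cos(yaw)-b*np.sin(yaw),y+a*np.sin(yaw)+b*np.cos(yaw),z0+h] for a in(-.025,.025) for b in(-.008,.008) for h in(-.021,.021)]
def cost(p):
    r=ren(d,box(p),roi); return 1-(r&M).sum()/(r|M).sum()
c0=[float(v) for v in sys.argv[4].split(',')]
best=None
for dy in(-15,0,15):
    s=np.array(c0)+[0,0,dy]
    r=minimize(cost,s,method="Nelder-Mead",options=dict(initial_simplex=np.vstack([s]+[s+e for e in np.diag([6,6,8.])]),xatol=.05,fatol=1e-4))
    if best is None or r.fun<best.fun: best=r
print("key",best.x,best.fun,"tcp",p,"tool y yaw",np.degrees(np.arctan2(T["tool_rot"][1,1],T["tool_rot"][0,1])),"F",T["ft_force"])
F=4
W=max(0,x0-40),max(0,y0-40); img=d["image"][W[1]:y1+40,W[0]:x1+40,::-1]; big=cv2.resize(img,None,fx=F,fy=F,interpolation=cv2.INTER_CUBIC)
def dr(q,col): cv2.polylines(big,[np.round((np.array(q)+.5-W)*F).astype(np.int32)],True,col,1)
dr(cv2.convexHull(np.array([proj(d,q) for q in box(best.x)],np.float32))[:,0],(255,0,255))
def circ(c,r,z): return [proj(d,[c[0]+r*np.cos(t),c[1]+r*np.sin(t),z]) for t in np.linspace(0,6.28,60)]
g=np.array([float(v) for v in sys.argv[5].split(',')])/1e3
dr(circ(g,.066,.125),(255,255,255)); dr(circ(g,.024,.125),(255,255,0)); 
cv2.imwrite(f"pics/{tag}.png",big[:600,:800])
E
python3 fitw.py f 300,140,345,215 0.184 585,229,-42 583,229
```

```text
key [583.17426543 231.29303245 -34.79923444] 0.3812548059123402 tcp [0.58315339 0.22872923 0.32986425] tool y yaw 47.96001719426702 F [ 0.433466   -1.42779321 -0.34427048]
```

View pics/f.png

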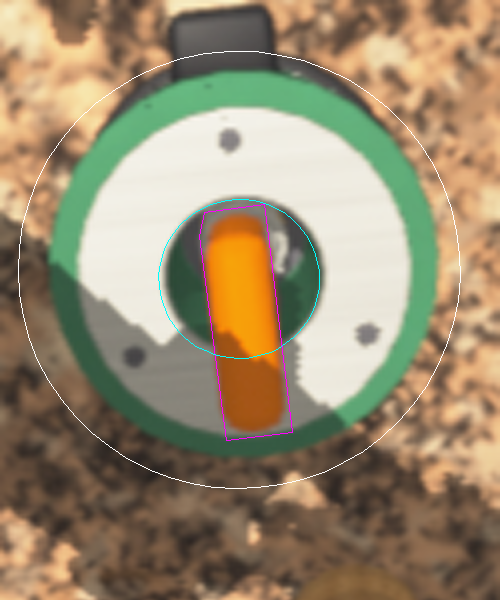

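Run:
```python
from rig import env
from h import *
d=env.get_image("wrist"); hsv=cv2.cvtColor(d["image"],cv2.COLOR_RGB2HSV)
m=((hsv[...,0]<22)&(hsv[...,1]>190)&(hsv[...,2]>90))
pl=[];pr=[];zc=.195
for v in range(155,212):
    xs=np.nonzero(m[v,300:345])[0]+300
    if len(xs)>4: pl.append((xs.min()-.5,v)); pr.append((xs.max()+.5,v))
pl=np.array(pl);pr=np.array(pr)
print(np.c_[pl[::5],pr[::5,0]])
mid=(pl+pr)/2
k=np.polyfit(mid[4:-6,1],mid[4:-6,0],1); print(k)
a=unproj(d,np.polyval(k,165),165,.205); b=unproj(d,np.polyval(k,205),205,.205)
print(a,b,np.degrees(np.arctan2(*(b-a)[1::-1])))
for z in (.205,.184): print([proj(d,[.583+e*.025*np.cos(np.radians(-42)),.229+e*.025*np.sin(np.radians(-42)),z]).round(1) for e in(-1,1)])
```

```text
[[314.5 155.  325.5]
 [312.5 160.  326.5]
 [311.5 165.  327.5]
 [312.5 170.  328.5]
 [312.5 175.  328.5]
 [313.5 180.  329.5]
 [314.5 185.  329.5]
 [315.5 190.  329.5]
 [315.5 195.  330.5]
 [316.5 200.  330.5]
 [318.5 205.  327.5]]
[1.07229965e-01 3.02208275e+02]
[0.5692644  0.24130926 0.205     ] [0.60111039 0.21828378 0.205     ] -35.86791502555725
[array([320., 158.]), array([319.9, 209.3])]
[array([319.9, 154.9]), array([319.8, 203.1])]
```

>>> apply_moves(
  plan=[
    {"tx":0,"ty":2,"tz":-30,"rx":0,"ry":0,"rz":0.105,"jaw":1},
    {"tx":0,"ty":2,"tz":-60,"rx":0,"ry":0,"rz":0.105,"jaw":1},
    {"tx":0,"ty":2,"tz":-80,"rx":0,"ry":0,"rz":0.105,"jaw":1},
    {"tx":0,"ty":2,"tz":-80,"rx":0,"ry":0,"rz":0.105,"jaw":1},
  ],
)

```text
time_s: 3.05
position: [0.5819, 0.2288, 0.2481]
tool_rot: [[-0.807, 0.59, -0.005], [0.59, 0.807, -0.001], [0.003, -0.004, -1.0]]
ft_force: [0.3, -0.7, 0.1]
grip_width: 0.0854
```

Run:
```python
from rig import env
from h import *
d=env.get_image("wrist"); s=env.observe(); print(s["position"],s["tool_rot"][:,1])
img=d["image"][:,:,::-1].copy()
R=s["tool_rot"];p=s["position"]
for z in (.205,.163):
  for e in(-1,1):
    for f in (-1,1):
        c=p.copy(); c[2]=z; q=proj(d,c+R[:,0]*[1,1,0]*e*.025+R[:,1]*[1,1,0]*f*.008); cv2.circle(img,tuple(np.round(q).astype(int)),2,(255,0,255) if z>.2 else (255,255,0),-1)
cv2.imwrite("pics/g.png",cv2.resize(img[100:350,200:440],None,fx=2.4,fy=2.4,interpolation=cv2.INTER_CUBIC))
```

```text
[0.58266645 0.2291171  0.2502886 ] [ 0.59021599  0.8072445  -0.00118461]
```

View pics/g.png

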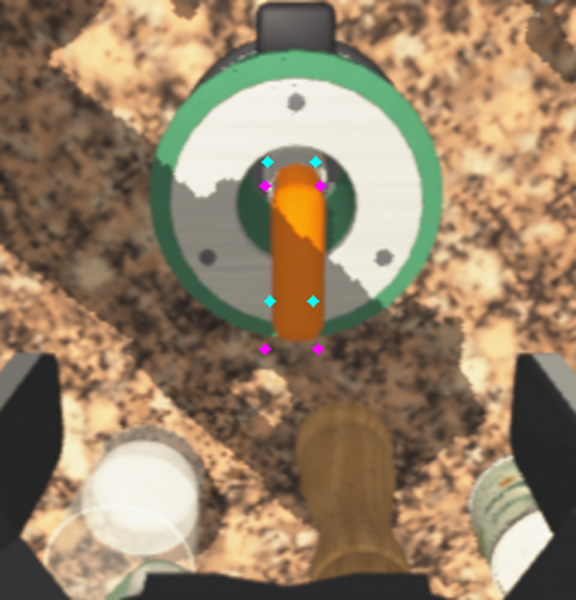

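The key is aligned with the jaws in yaw and about 2 mm to the right of centre. I'll correct that, descend and close.

>>> apply_moves(
  plan=[
    {"tx":0,"ty":2.5,"tz":-25,"rx":0,"ry":0,"rz":0,"jaw":1},
    {"tx":0,"ty":2.5,"tz":-50,"rx":0,"ry":0,"rz":0,"jaw":1},
    {"tx":0,"ty":2.5,"tz":-75,"rx":0,"ry":0,"rz":0,"jaw":1},
    {"tx":0,"ty":2.5,"tz":-85,"rx":0,"ry":0,"rz":0,"jaw":1},
    {"tx":0,"ty":2.5,"tz":-85,"rx":0,"ry":0,"rz":0,"jaw":1},
  ],
)

```text
time_s: 3.6
position: [0.5828, 0.2313, 0.1656]
tool_rot: [[-0.807, 0.591, -0.002], [0.591, 0.807, -0.001], [0.001, -0.001, -1.0]]
ft_force: [0.9, 0.9, -0.2]
grip_width: 0.0852
```

>>> apply_moves(
  plan=[
    {"tx":0,"ty":0,"tz":0,"rx":0,"ry":0,"rz":0,"jaw":0},
    {"tx":0,"ty":0,"tz":0,"rx":0,"ry":0,"rz":0,"jaw":-0.4},
    {"tx":0,"ty":0,"tz":0,"rx":0,"ry":0,"rz":0,"jaw":-1},
    {"tx":0,"ty":0,"tz":0,"rx":0,"ry":0,"rz":0,"jaw":-1},
    {"tx":0,"ty":0,"tz":0,"rx":0,"ry":0,"rz":0,"jaw":-1},
    {"tx":0,"ty":0,"tz":0,"rx":0,"ry":0,"rz":0,"jaw":-1},
  ],
  grip_force=50,
)

```text
time_s: 4.2
position: [0.583, 0.2314, 0.1662]
tool_rot: [[-0.807, 0.591, -0.001], [0.591, 0.807, -0.0], [0.0, -0.001, -1.0]]
ft_force: [0.2, -0.2, 3.6]
grip_width: 0.0145
```

Run:
```python
from rig import env
from h import *
d=env.get_image("wrist"); s=env.observe(); print(s)
e=env.get_image("scene")
a=cv2.resize(d["image"][100:350,180:460,::-1],(500,446)); b=cv2.resize(e["image"][100:250,170:270,::-1],(300,450),interpolation=cv2.INTER_CUBIC)[:446]
cv2.imwrite("pics/h.png",np.hstack([a,b]))
```

```text
{'time_s': 4.25, 'q': array([ 1.08547447e+01,  3.13471353e+01,  6.51462473e+01, -1.10330473e-02,
        8.35372747e+01, -4.29401774e+01]), 'qvel': array([ 0.01412773,  0.00406611,  0.12443388, -0.13405722,  0.06857653,
       -0.00894459]), 'joint_efforts': array([-1.50438230e-01, -5.12587416e+01, -2.18521732e+01, -6.64549344e-02,
        5.68887626e-03, -2.93906873e-03]), 'position': array([0.58302052, 0.23138052, 0.1661895 ]), 'tool_rot': array([[-8.06920744e-01,  5.90659525e-01, -4.89461293e-04],
       [ 5.90659685e-01,  8.06920723e-01, -2.88679688e-04],
       [ 2.24445053e-04, -5.22046681e-04, -9.99999839e-01]]), 'ft_force': array([-0.10811322,  1.1013808 ,  4.35655588]), 'wrist_torque': array([0.02963335, 0.01313731, 0.02021468]), 'grip_width': 0.014818273171601235}
```

View pics/h.png

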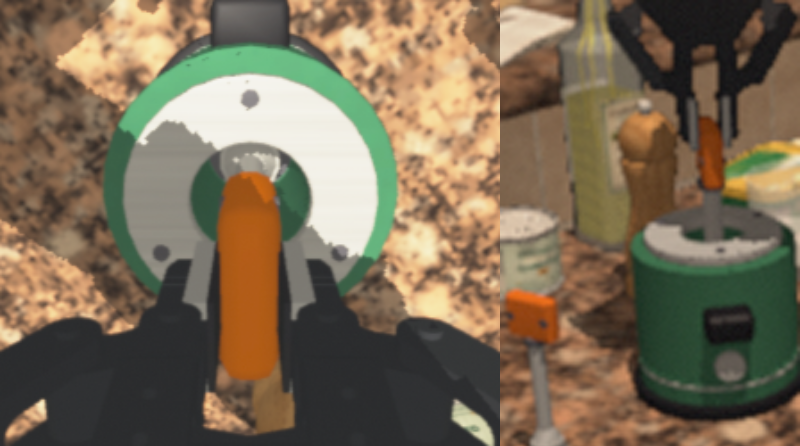

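Gripped: width 14.8 mm and wrist moment near zero. Now the clockwise turn (negative rz).

>>> apply_moves(
  plan=[
    {"tx":0,"ty":0,"tz":0,"rx":0,"ry":0,"rz":-0.06,"jaw":-1},
    {"tx":0,"ty":0,"tz":0,"rx":0,"ry":0,"rz":-0.13,"jaw":-1},
    {"tx":0,"ty":0,"tz":0,"rx":0,"ry":0,"rz":-0.2,"jaw":-1},
    {"tx":0,"ty":0,"tz":0,"rx":0,"ry":0,"rz":-0.27,"jaw":-1},
    {"tx":0,"ty":0,"tz":0,"rx":0,"ry":0,"rz":-0.34,"jaw":-1},
    {"tx":0,"ty":0,"tz":0,"rx":0,"ry":0,"rz":-0.41,"jaw":-1},
    {"tx":0,"ty":0,"tz":0,"rx":0,"ry":0,"rz":-0.48,"jaw":-1},
    {"tx":0,"ty":0,"tz":0,"rx":0,"ry":0,"rz":-0.55,"jaw":-1},
    {"tx":0,"ty":0,"tz":0,"rx":0,"ry":0,"rz":-0.6,"jaw":-1},
    {"tx":0,"ty":0,"tz":0,"rx":0,"ry":0,"rz":-0.6,"jaw":-1},
  ],
)

```text
time_s: 5.3
position: [0.5832, 0.2316, 0.1662]
tool_rot: [[-0.332, 0.943, -0.0], [0.943, 0.332, 0.0], [0.0, 0.0, -1.0]]
ft_force: [1.2, 0.6, 1.1]
grip_width: 0.0146
```

Run:
```python
from rig import env
s=env.observe(); print(s["position"],s["tool_rot"][:,1],s["ft_force"],s["wrist_torque"],s["q"],s["grip_width"])
```

```text
[0.58319719 0.2316051  0.16623785] [9.43157528e-01 3.32345993e-01 1.36488677e-04] [1.23829691 0.58247899 1.0541523 ] [ 0.31758005 -0.24775246  0.09432275] [ 1.08548107e+01  3.13497869e+01  6.51331718e+01  2.73091003e-02
  8.35132163e+01 -8.55950526e+00] 0.0146355280676806
```

>>> apply_moves(
  plan=[
    {"tx":0,"ty":0,"tz":0,"rx":0,"ry":0,"rz":-0.06,"jaw":-1},
    {"tx":0,"ty":0,"tz":0,"rx":0,"ry":0,"rz":-0.13,"jaw":-1},
    {"tx":0,"ty":0,"tz":0,"rx":0,"ry":0,"rz":-0.2,"jaw":-1},
    {"tx":0,"ty":0,"tz":0,"rx":0,"ry":0,"rz":-0.27,"jaw":-1},
    {"tx":0,"ty":0,"tz":0,"rx":0,"ry":0,"rz":-0.34,"jaw":-1},
    {"tx":0,"ty":0,"tz":0,"rx":0,"ry":0,"rz":-0.41,"jaw":-1},
    {"tx":0,"ty":0,"tz":0,"rx":0,"ry":0,"rz":-0.46,"jaw":-1},
    {"tx":0,"ty":0,"tz":0,"rx":0,"ry":0,"rz":-0.5,"jaw":-1},
    {"tx":0,"ty":0,"tz":0,"rx":0,"ry":0,"rz":-0.5,"jaw":-1},
  ],
)

```text
time_s: 6.2
position: [0.5834, 0.2318, 0.1662]
tool_rot: [[0.159, 0.987, 0.001], [0.987, -0.159, 0.001], [0.001, 0.001, -1.0]]
ft_force: [1.1, 1.0, 2.0]
grip_width: 0.0146
```

```bash
cat > st.py <<'E'
from rig import env
import numpy as np
s=env.observe(); R=s["tool_rot"]; print(s["time_s"],s["position"].round(4),"yaw",np.degrees(np.arctan2(R[1,1],R[0,1])).round(2),s["ft_force"].round(2),s["wrist_torque"].round(3),s["q"].round(1),s["grip_width"])
E
python3 st.py
```

```text
6.2 [0.5834 0.2318 0.1662] yaw -9.17 [1.15 0.97 1.96] [ 0.277 -0.404  0.088] [10.9 31.4 65.1  0.  83.5 20. ] 0.014627642391851508
```

>>> apply_moves(
  plan=[
    {"tx":0,"ty":0,"tz":0,"rx":0,"ry":0,"rz":-0.03,"jaw":-1},
    {"tx":0,"ty":0,"tz":0,"rx":0,"ry":0,"rz":-0.05,"jaw":-1},
    {"tx":0,"ty":0,"tz":0,"rx":0,"ry":0,"rz":-0.05,"jaw":-1},
  ],
)

```text
time_s: 6.5
position: [0.5835, 0.2318, 0.1662]
tool_rot: [[0.209, 0.978, 0.001], [0.978, -0.209, 0.001], [0.001, 0.001, -1.0]]
ft_force: [1.2, 0.2, 0.8]
grip_width: 0.0147
```

```bash
python3 st.py
```

```text
6.5 [0.5835 0.2318 0.1662] yaw -12.05 [1.18 0.25 0.81] [ 0.3   -0.347  0.15 ] [10.9 31.4 65.1  0.  83.5 22.9] 0.014743098390536275
```

>>> apply_moves(
  plan=[
    {"tx":0,"ty":0,"tz":0,"rx":0,"ry":0,"rz":-0.02,"jaw":-1},
    {"tx":0,"ty":0,"tz":0,"rx":0,"ry":0,"rz":-0.04,"jaw":-1},
    {"tx":0,"ty":0,"tz":0,"rx":0,"ry":0,"rz":-0.04,"jaw":-1},
  ],
)

```text
time_s: 6.8
position: [0.5835, 0.2318, 0.1662]
tool_rot: [[0.249, 0.969, 0.001], [0.969, -0.249, 0.001], [0.001, 0.001, -1.0]]
ft_force: [0.8, 1.1, 0.7]
grip_width: 0.0145
```

```bash
python3 st.py
```

```text
6.8 [0.5835 0.2318 0.1662] yaw -14.39 [0.83 1.07 0.65] [ 0.337 -0.388  0.145] [10.9 31.4 65.1  0.  83.5 25.3] 0.014505081832465976
```

>>> apply_moves(
  plan=[
    {"tx":0,"ty":0,"tz":0,"rx":0,"ry":0,"rz":-0.02,"jaw":-1},
    {"tx":0,"ty":0,"tz":0,"rx":0,"ry":0,"rz":-0.035,"jaw":-1},
    {"tx":0,"ty":0,"tz":0,"rx":0,"ry":0,"rz":-0.035,"jaw":-1},
  ],
)

```text
time_s: 7.1
position: [0.5835, 0.2318, 0.1662]
tool_rot: [[0.283, 0.959, 0.001], [0.959, -0.283, 0.001], [0.001, 0.001, -1.0]]
ft_force: [1.3, 0.3, 0.7]
grip_width: 0.0148
```

```bash
python3 st.py
```

```text
7.1 [0.5835 0.2318 0.1662] yaw -16.43 [1.31 0.3  0.7 ] [ 0.265 -0.33   0.209] [10.9 31.4 65.1  0.  83.4 27.3] 0.014754512868295508
```

>>> apply_moves(
  plan=[
    {"tx":0,"ty":0,"tz":0,"rx":0,"ry":0,"rz":-0.02,"jaw":-1},
    {"tx":0,"ty":0,"tz":0,"rx":0,"ry":0,"rz":-0.035,"jaw":-1},
    {"tx":0,"ty":0,"tz":0,"rx":0,"ry":0,"rz":-0.035,"jaw":-1},
  ],
)

```text
time_s: 7.4
position: [0.5835, 0.2318, 0.1662]
tool_rot: [[0.317, 0.949, 0.001], [0.949, -0.317, 0.001], [0.001, 0.001, -1.0]]
ft_force: [0.7, 1.3, 1.2]
grip_width: 0.0147
```

```bash
python3 st.py
python3 - <<'E'
from rig import env
from h import *
d=env.get_image("wrist");cv2.imwrite("pics/i.png",cv2.resize(d["image"][60:360,160:480,::-1],None,fx=2,fy=2))
E
python3 st.py
```

```text
7.4 [0.5835 0.2318 0.1662] yaw -18.46 [0.71 1.31 1.2 ] [ 0.264 -0.389  0.392] [10.9 31.4 65.1  0.  83.4 29.3] 0.014650137882921386
7.45 [0.5835 0.2318 0.1663] yaw -18.44 [2.14 2.36 0.94] [ 0.288 -0.425  0.317] [10.9 31.4 65.1  0.  83.4 29.3] 0.014565743957321508
```

View pics/i.png

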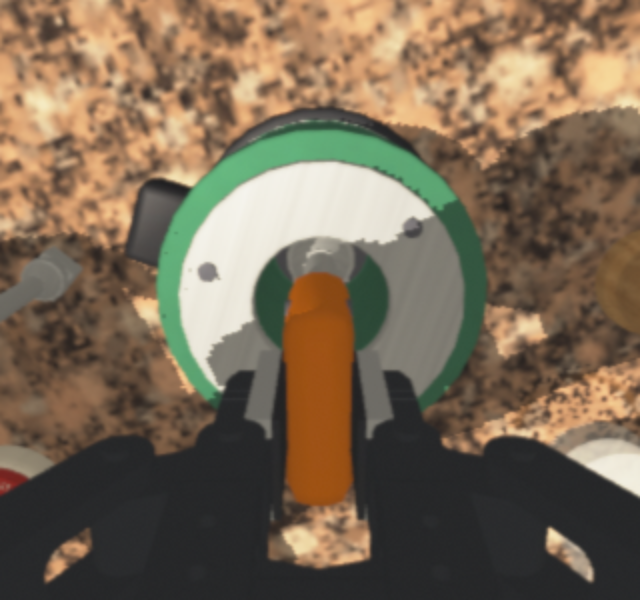

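The key is still square in the jaws. Over the last two steps the moment rose from 0.15 to 0.39 N m, well past the nut's friction, which means the stop. One more small step to confirm.

>>> apply_moves(
  plan=[
    {"tx":0,"ty":0,"tz":0,"rx":0,"ry":0,"rz":-0.025,"jaw":-1},
    {"tx":0,"ty":0,"tz":0,"rx":0,"ry":0,"rz":-0.025,"jaw":-1},
  ],
)

```text
time_s: 7.65
position: [0.5835, 0.2318, 0.1662]
tool_rot: [[0.341, 0.94, 0.001], [0.94, -0.341, 0.001], [0.001, 0.001, -1.0]]
ft_force: [0.7, 1.5, 1.9]
grip_width: 0.0147
```

```bash
python3 st.py
```

```text
7.65 [0.5835 0.2318 0.1662] yaw -19.91 [0.74 1.49 1.94] [ 0.251 -0.349  0.54 ] [10.9 31.4 65.1  0.  83.4 30.8] 0.014692079390204414
```

Confirmed: 0.54 N m, so the nut is tight. I'll unwind about 6°, within the socket's play, then lift.

>>> apply_moves(
  plan=[
    {"tx":0,"ty":0,"tz":0,"rx":0,"ry":0,"rz":0.05,"jaw":-1},
    {"tx":0,"ty":0,"tz":0,"rx":0,"ry":0,"rz":0.11,"jaw":-1},
    {"tx":0,"ty":0,"tz":0,"rx":0,"ry":0,"rz":0.11,"jaw":-1},
  ],
)

```text
time_s: 7.95
position: [0.5835, 0.2317, 0.1663]
tool_rot: [[0.236, 0.972, 0.001], [0.972, -0.236, 0.001], [0.001, 0.001, -1.0]]
ft_force: [1.5, 0.6, 1.6]
grip_width: 0.0147
```

```bash
python3 st.py
```

```text
7.95 [0.5835 0.2317 0.1663] yaw -13.63 [1.45 0.56 1.63] [ 0.216 -0.287 -0.005] [10.9 31.3 65.1  0.  83.5 24.5] 0.014653351477405796
```

>>> apply_moves(
  plan=[
    {"tx":0,"ty":0,"tz":5,"rx":0,"ry":0,"rz":0,"jaw":-1},
    {"tx":0,"ty":0,"tz":12,"rx":0,"ry":0,"rz":0,"jaw":-1},
    {"tx":0,"ty":0,"tz":20,"rx":0,"ry":0,"rz":0,"jaw":-1},
    {"tx":0,"ty":0,"tz":30,"rx":0,"ry":0,"rz":0,"jaw":-1},
    {"tx":0,"ty":0,"tz":45,"rx":0,"ry":0,"rz":0,"jaw":-1},
    {"tx":0,"ty":0,"tz":60,"rx":0,"ry":0,"rz":0,"jaw":-1},
    {"tx":0,"ty":0,"tz":75,"rx":0,"ry":0,"rz":0,"jaw":-1},
    {"tx":0,"ty":0,"tz":90,"rx":0,"ry":0,"rz":0,"jaw":-1},
    {"tx":0,"ty":0,"tz":105,"rx":0,"ry":0,"rz":0,"jaw":-1},
    {"tx":0,"ty":0,"tz":120,"rx":0,"ry":0,"rz":0,"jaw":-1},
    {"tx":0,"ty":0,"tz":135,"rx":0,"ry":0,"rz":0,"jaw":-1},
    {"tx":0,"ty":0,"tz":140,"rx":0,"ry":0,"rz":0,"jaw":-1},
  ],
)

```text
time_s: 9.15
position: [0.5835, 0.2317, 0.3085]
tool_rot: [[0.236, 0.972, 0.004], [0.972, -0.236, 0.001], [0.002, 0.003, -1.0]]
ft_force: [-0.4, -0.7, -1.9]
grip_width: 0.0145
```

```bash
python3 st.py
python3 - <<'E'
from rig import env
from h import *
d=env.get_image("wrist");e=env.get_image("scene")
cv2.imwrite("pics/j.png",d["image"][:,:,::-1]);cv2.imwrite("pics/j2.png",cv2.resize(e["image"][20:270,150:400,::-1],None,fx=2.4,fy=2.4))
E
```

```text
9.15 [0.5835 0.2317 0.3085] yaw -13.64 [-0.4  -0.68 -1.86] [ 0.028 -0.035  0.045] [ 10.9  27.8  48.4   0.  103.6  24.5] 0.01449195231281796
```

View pics/j.png

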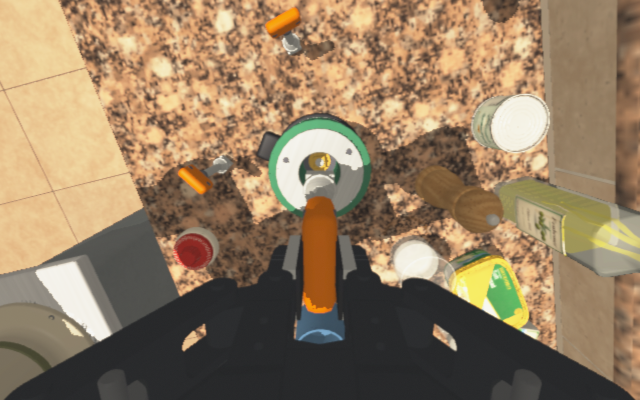

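View pics/j2.png

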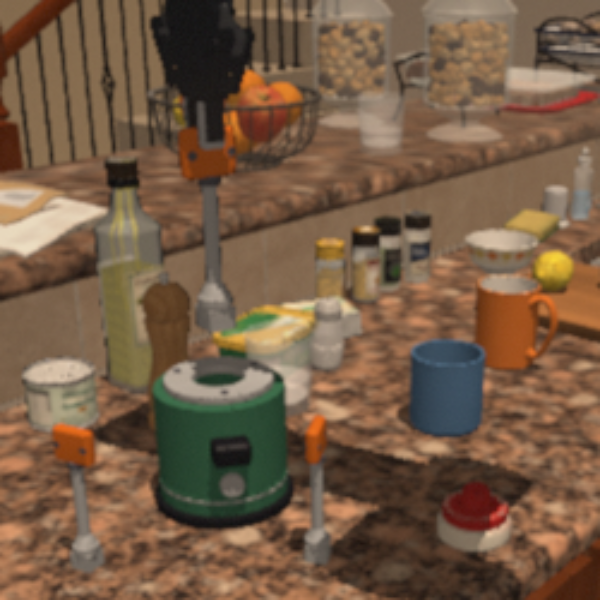

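The key is clear of the bore and hangs upright, socket down; the brass nut shows at (319,159). I'll check the nut's angle and cross-check the beaker from the scene view.

Run:
```python
from rig import env
from h import *
im=cv2.imread("pics/j.png"); cv2.imwrite("pics/k.png",cv2.resize(im[135:195,290:350],None,fx=8,fy=8,interpolation=cv2.INTER_CUBIC))
from scipy.optimize import minimize
for n,roi,c0 in (("scene",(310,150,365,210),(523,-42)),("top",(335,175,390,230),(523,-42))):
    d=env.get_image(n); hsv=cv2.cvtColor(d["image"],cv2.COLOR_RGB2HSV); x0,y0,x1,y1=roi
    m=((hsv[...,0]>95)&(hsv[...,0]<125)&(hsv[...,1]>85)).astype(np.uint8)[y0:y1,x0:x1]
    m=cv2.morphologyEx(m,cv2.MORPH_CLOSE,np.ones((5,5))); m=cv2.morphologyEx(m,cv2.MORPH_OPEN,np.ones((3,3)))
    M=cv2.resize(m,None,fx=4,fy=4,interpolation=cv2.INTER_NEAREST)
    def sil(p):
        q=np.array([proj(d,[p[0]/1e3+.04*np.cos(t),p[1]/1e3+.04*np.sin(t),z]) for t in np.linspace(0,6.28,40) for z in(0,.085)])
        o=np.zeros_like(M); cv2.fillConvexPoly(o,cv2.convexHull(np.round((q+.5-[x0,y0])*4).astype(np.int32)),1); return o
    f=lambda p:1-(sil(p)&M).sum()/(sil(p)|M).sum()
    c=np.array(c0,float); r=minimize(f,c,method="Nelder-Mead",options=dict(initial_simplex=[c,c+[8,0],c+[0,8]])); print(n,r.x,r.fun)
```

```text
scene [527.70159912 -49.31817627] 0.14263388205876226
top [520.28125  -38.734375] 0.19520521963432214
```

View pics/k.png

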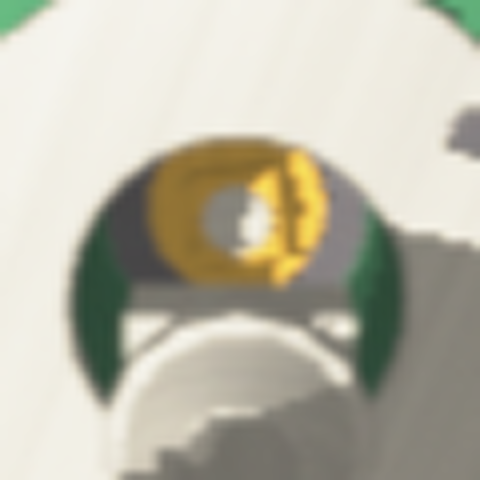

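The nut is brass in a clear bore; its angle can't be read well at this resolution, so the moment reading is my evidence. The beaker estimates scatter over (0.520–0.528, -0.039–-0.049). I'll move above it and refine there.

>>> apply_moves(
  plan=[
    {"tx":-4,"ty":-18,"tz":0,"rx":0,"ry":0,"rz":0,"jaw":-1},
    {"tx":-11,"ty":-50,"tz":0,"rx":0,"ry":0,"rz":0,"jaw":-1},
    {"tx":-18,"ty":-85,"tz":0,"rx":0,"ry":0,"rz":0,"jaw":-1},
    {"tx":-26,"ty":-120,"tz":0,"rx":0,"ry":0,"rz":0,"jaw":-1},
    {"tx":-34,"ty":-155,"tz":0,"rx":0,"ry":0,"rz":0,"jaw":-1},
    {"tx":-42,"ty":-190,"tz":0,"rx":0,"ry":0,"rz":0,"jaw":-1},
    {"tx":-50,"ty":-225,"tz":0,"rx":0,"ry":0,"rz":0,"jaw":-1},
    {"tx":-56,"ty":-255,"tz":0,"rx":0,"ry":0,"rz":0,"jaw":-1},
    {"tx":-59,"ty":-272,"tz":0,"rx":0,"ry":0,"rz":0,"jaw":-1},
    {"tx":-59,"ty":-275,"tz":0,"rx":0,"ry":0,"rz":0,"jaw":-1},
    {"tx":-59,"ty":-275,"tz":0,"rx":0,"ry":0,"rz":0,"jaw":-1},
  ],
)

```text
time_s: 10.45
position: [0.524, -0.0434, 0.3051]
tool_rot: [[0.236, 0.972, -0.001], [0.972, -0.236, 0.001], [0.001, -0.002, -1.0]]
ft_force: [0.1, 0.8, -1.5]
grip_width: 0.0148
```

```bash
cat > look.py <<'E'
import sys
from rig import env
from h import *
tag=sys.argv[1]; c=np.array([float(v) for v in sys.argv[2].split(',')])/1e3
out=[]
for n,roi in (("wrist",(200,80,440,320)),("scene",(290,90,390,220)),("top",(310,150,420,250))):
    d=env.get_image(n); im=d["image"][:,:,::-1].copy()
    x0,y0,x1,y1=roi;F=400/(y1-y0) if n!="wrist" else 1.6
    b=cv2.resize(im[y0:y1,x0:x1],None,fx=F,fy=F,interpolation=cv2.INTER_CUBIC)
    for z,r,col in ((.085,.04,(0,255,255)),(0,.04,(0,255,0))):
        q=np.array([proj(d,[c[0]+r*np.cos(t),c[1]+r*np.sin(t),z]) for t in np.linspace(0,6.28,50)])
        cv2.polylines(b,[np.round((q+.5-[x0,y0])*F).astype(int)],True,col,1)
    cv2.imwrite(f"pics/{tag}_{n}.png",b); out.append(b)
h=300; o=np.hstack([cv2.resize(b,(int(b.shape[1]*h/b.shape[0]),h)) for b in out]); cv2.imwrite(f"pics/{tag}.png",o[:, :] if o.shape[1]<=800 else cv2.resize(o,(800,int(h*800/o.shape[1]))))
E
python3 look.py l 524,-43; python3 st.py
```

```text
10.6 [ 0.5242 -0.0424  0.3054] yaw -13.57 [-0.25  0.23 -2.56] [-0.011 -0.021  0.023] [-17.6  16.5  66.5   0.   97.1  -4. ] 0.01484889691523746
```

View pics/l.png

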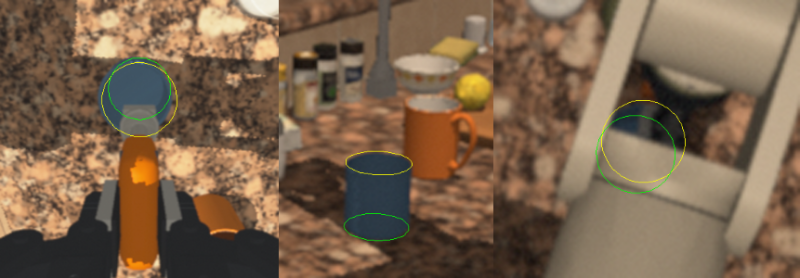

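View pics/l_wrist.png

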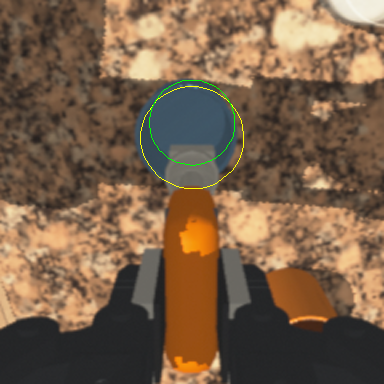

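The three views agree on about (0.521, -0.040), with the mug well clear. I'll shift (-3, +2.5) mm and lower.

>>> apply_moves(
  plan=[
    {"tx":-3,"ty":2.5,"tz":-10,"rx":0,"ry":0,"rz":0,"jaw":-1},
    {"tx":-3,"ty":2.5,"tz":-30,"rx":0,"ry":0,"rz":0,"jaw":-1},
    {"tx":-3,"ty":2.5,"tz":-50,"rx":0,"ry":0,"rz":0,"jaw":-1},
    {"tx":-3,"ty":2.5,"tz":-65,"rx":0,"ry":0,"rz":0,"jaw":-1},
    {"tx":-3,"ty":2.5,"tz":-70,"rx":0,"ry":0,"rz":0,"jaw":-1},
    {"tx":-3,"ty":2.5,"tz":-70,"rx":0,"ry":0,"rz":0,"jaw":-1},
  ],
)

```text
time_s: 11.2
position: [0.5212, -0.0394, 0.2351]
tool_rot: [[0.234, 0.972, -0.002], [0.972, -0.234, 0.001], [0.001, -0.002, -1.0]]
ft_force: [0.6, 0.2, -2.3]
grip_width: 0.0148
```

```bash
python3 look.py m 521,-40; python3 st.py
```

```text
11.35 [ 0.5216 -0.0398  0.2363] yaw -13.54 [ 0.91 -1.07 -2.09] [-0.025  0.002  0.024] [-17.4  18.   75.5   0.   86.5  -3.8] 0.01469240708360452
```

View pics/m_wrist.png

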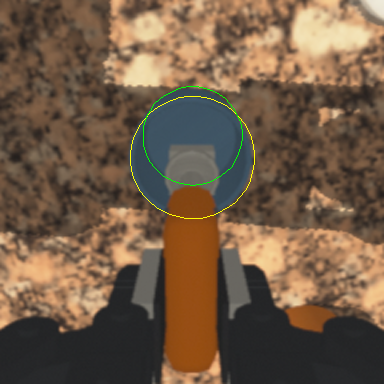

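View pics/m_scene.png

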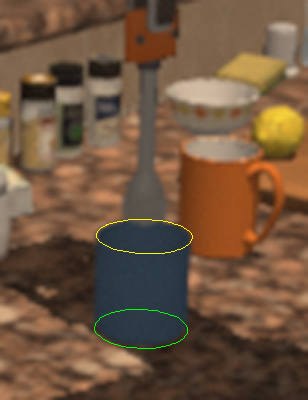

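The rim circle matches in both views and the socket is centred over the opening. I'll lower to just above the inner floor.

>>> apply_moves(
  plan=[
    {"tx":0,"ty":2,"tz":-10,"rx":0,"ry":0,"rz":0,"jaw":-1},
    {"tx":0,"ty":2,"tz":-25,"rx":0,"ry":0,"rz":0,"jaw":-1},
    {"tx":0,"ty":2,"tz":-40,"rx":0,"ry":0,"rz":0,"jaw":-1},
    {"tx":0,"ty":2,"tz":-55,"rx":0,"ry":0,"rz":0,"jaw":-1},
    {"tx":0,"ty":2,"tz":-70,"rx":0,"ry":0,"rz":0,"jaw":-1},
    {"tx":0,"ty":2,"tz":-80,"rx":0,"ry":0,"rz":0,"jaw":-1},
    {"tx":0,"ty":2,"tz":-85,"rx":0,"ry":0,"rz":0,"jaw":-1},
    {"tx":0,"ty":2,"tz":-87,"rx":0,"ry":0,"rz":0,"jaw":-1},
    {"tx":0,"ty":2,"tz":-87,"rx":0,"ry":0,"rz":0,"jaw":-1},
  ],
)

```text
time_s: 12.25
position: [0.5218, -0.0379, 0.1495]
tool_rot: [[0.234, 0.972, 0.001], [0.972, -0.234, 0.0], [0.0, 0.001, -1.0]]
ft_force: [0.0, -0.1, -2.3]
grip_width: 0.0149
```

```bash
python3 st.py
```

```text
12.25 [ 0.5218 -0.0379  0.1495] yaw -13.55 [ 0.   -0.15 -2.31] [-0.023  0.045 -0.018] [-17.1  22.1  84.3   0.   73.6  -3.6] 0.0148782818196683
```

>>> apply_moves(
  plan=[
    {"tx":0,"ty":0,"tz":-1.5,"rx":0,"ry":0,"rz":0,"jaw":-1},
    {"tx":0,"ty":0,"tz":-3,"rx":0,"ry":0,"rz":0,"jaw":-1},
    {"tx":0,"ty":0,"tz":-4,"rx":0,"ry":0,"rz":0,"jaw":-1},
    {"tx":0,"ty":0,"tz":-4,"rx":0,"ry":0,"rz":0,"jaw":-1},
  ],
)

```text
time_s: 12.65
position: [0.5218, -0.0378, 0.1455]
tool_rot: [[0.234, 0.972, 0.001], [0.972, -0.234, 0.0], [0.0, 0.001, -1.0]]
ft_force: [-0.9, -0.7, -2.4]
grip_width: 0.0148
```

```bash
python3 st.py
```

```text
12.65 [ 0.5218 -0.0378  0.1455] yaw -13.55 [-0.89 -0.75 -2.37] [ 0.036  0.011 -0.013] [-17.1  22.3  84.7   0.   73.   -3.6] 0.014829708719753603
```

>>> apply_moves(
  plan=[
    {"tx":0,"ty":0,"tz":-1,"rx":0,"ry":0,"rz":0,"jaw":-1},
    {"tx":0,"ty":0,"tz":-2,"rx":0,"ry":0,"rz":0,"jaw":-1},
    {"tx":0,"ty":0,"tz":-2.5,"rx":0,"ry":0,"rz":0,"jaw":-1},
    {"tx":0,"ty":0,"tz":-2.5,"rx":0,"ry":0,"rz":0,"jaw":-1},
  ],
)

```text
time_s: 13.05
position: [0.5218, -0.0378, 0.1429]
tool_rot: [[0.234, 0.972, 0.001], [0.972, -0.234, 0.0], [0.0, 0.001, -1.0]]
ft_force: [-0.0, 1.2, -1.8]
grip_width: 0.0147
```

```bash
python3 st.py
```

```text
13.05 [ 0.5218 -0.0378  0.1429] yaw -13.55 [-0.04  1.18 -1.76] [-0.012 -0.049  0.008] [-17.1  22.5  84.9   0.   72.6  -3.6] 0.014681130614000304
```

>>> apply_moves(
  plan=[
    {"tx":0,"ty":0,"tz":-0.5,"rx":0,"ry":0,"rz":0,"jaw":-1},
    {"tx":0,"ty":0,"tz":-1,"rx":0,"ry":0,"rz":0,"jaw":-1},
    {"tx":0,"ty":0,"tz":-1,"rx":0,"ry":0,"rz":0,"jaw":-1},
  ],
)

```text
time_s: 13.35
position: [0.5219, -0.0379, 0.1422]
tool_rot: [[0.234, 0.972, 0.002], [0.972, -0.234, -0.0], [0.0, 0.002, -1.0]]
ft_force: [0.2, 0.5, 2.1]
grip_width: 0.0148
```

```bash
python3 st.py
```

```text
13.35 [ 0.5219 -0.0379  0.1422] yaw -13.55 [0.17 0.5  2.11] [0.044 0.063 0.031] [-17.1  22.5  84.9   0.   72.4  -3.6] 0.01476695520369003
```

Contact: fz went from -2 N to +2 N at exactly the expected height, 0.142. I'll release gently.

>>> apply_moves(
  plan=[
    {"tx":0,"ty":0,"tz":0,"rx":0,"ry":0,"rz":0,"jaw":-0.6},
    {"tx":0,"ty":0,"tz":0,"rx":0,"ry":0,"rz":0,"jaw":-0.5},
    {"tx":0,"ty":0,"tz":0,"rx":0,"ry":0,"rz":0,"jaw":-0.4},
    {"tx":0,"ty":0,"tz":0,"rx":0,"ry":0,"rz":0,"jaw":-0.2},
    {"tx":0,"ty":0,"tz":0,"rx":0,"ry":0,"rz":0,"jaw":0},
    {"tx":0,"ty":0,"tz":0,"rx":0,"ry":0,"rz":0,"jaw":0},
  ],
)

```text
time_s: 13.95
position: [0.5219, -0.0379, 0.1422]
tool_rot: [[0.234, 0.972, 0.002], [0.972, -0.234, -0.0], [0.0, 0.002, -1.0]]
ft_force: [0.5, -0.3, 0.3]
grip_width: 0.0429
```

```bash
python3 look.py n 521,-40; python3 st.py
```

```text
14.1 [ 0.522  -0.0379  0.1422] yaw -13.55 [0.13 0.39 0.47] [-0.019 -0.013  0.042] [-17.1  22.5  84.9   0.   72.4  -3.6] 0.042589175500229476
```

View pics/n_wrist.png

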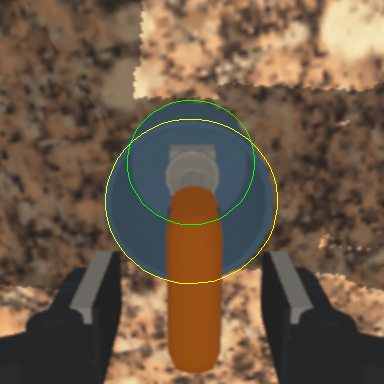

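View pics/n_scene.png

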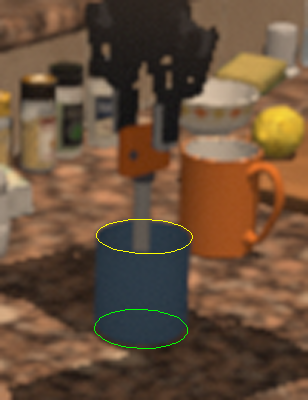

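The key stands free and upright in the beaker, clear of both jaws. I'll open fully and withdraw straight up.

>>> apply_moves(
  plan=[
    {"tx":0,"ty":0,"tz":0,"rx":0,"ry":0,"rz":0,"jaw":0.8},
    {"tx":0,"ty":0,"tz":0,"rx":0,"ry":0,"rz":0,"jaw":0.8},
    {"tx":0,"ty":0,"tz":10,"rx":0,"ry":0,"rz":0,"jaw":0.8},
    {"tx":0,"ty":0,"tz":25,"rx":0,"ry":0,"rz":0,"jaw":0.8},
    {"tx":0,"ty":0,"tz":45,"rx":0,"ry":0,"rz":0,"jaw":0.8},
    {"tx":0,"ty":0,"tz":70,"rx":0,"ry":0,"rz":0,"jaw":0.8},
    {"tx":0,"ty":0,"tz":100,"rx":0,"ry":0,"rz":0,"jaw":0.8},
    {"tx":0,"ty":0,"tz":130,"rx":0,"ry":0,"rz":0,"jaw":0.8},
    {"tx":0,"ty":0,"tz":150,"rx":0,"ry":0,"rz":0,"jaw":0.8},
    {"tx":0,"ty":0,"tz":150,"rx":0,"ry":0,"rz":0,"jaw":0.8},
  ],
)

```text
time_s: 15.1
position: [0.5227, -0.0381, 0.2957]
tool_rot: [[0.234, 0.972, 0.008], [0.972, -0.234, -0.002], [-0.0, 0.008, -1.0]]
ft_force: [-0.0, 0.0, 0.3]
grip_width: 0.0765
```

```bash
python3 look.py o 521,-40; python3 st.py
```

```text
15.25 [ 0.5216 -0.0378  0.2916] yaw -13.55 [-0.01  0.68 -0.21] [-0.015 -0.009  0.011] [-17.1  16.4  68.8   0.   94.8  -3.6] 0.07686712096387963
```

View pics/o_wrist.png

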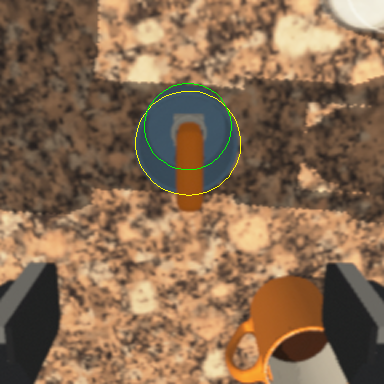

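View pics/o_scene.png

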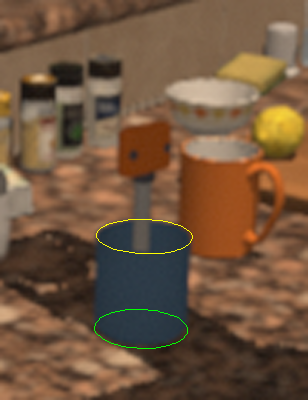

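The key stands in the beaker and the beaker is upright where it was (rim circle still matches). The gripper is clear above, with near-zero force. Handing in.

```bash
python3 -c "
from rig import env
print(env.close_job())"
```

```text
the job is handed in; nothing more can be done
None
```

I turned the grinder's key clockwise to the stop, lifted it out, set it socket first on the floor of the blue beaker, let go, and handed the job in at about 15 s of the 56 s.

- **Nut:** The wrist moment held near 0.15 N m for most of the turn, then rose to 0.54 N m at about 73° of tool rotation, so the nut was against its stop. I then unwound 6°, which is within the socket's play, before lifting. Once the bore was clear I could not read the nut's angle in the picture, so the moment and the angle turned are the only evidence that it is tight.
- **Placing:** The socket touched the beaker's inner floor at the expected height with about 4 N of contact. After release and withdrawal the key stands upright in the beaker, not leaning on the rim, and the beaker has not visibly moved. Nothing touches the gripper.
- **Measurements that disagreed:**
  - The first fits of the key's grip from the top and scene cameras were poor, so I used the wrist camera for the grasp.
  - The beaker estimates differed by up to 10 mm between views, and I settled them from above before lowering.

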